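# Hang up the scraper and bring the knife to the cucumber

## Task

Get the board ready for slicing: take the bench scraper out of the wooden dock, where it blocks the knife's handle, and hang it by its hole on the peg of the steel stand. Then take the knife by its handle, carry it over the spice rack, and finish still holding it motionless, edge down and level, about a finger's width (15 mm) above the cucumber, square across the middle of its length, with the middle of the cutting edge over the cucumber. The blade must not touch the cucumber, neither tool may knock the rack, and the cucumber, sauce bottle, jam jar and mug stay where they are.

Things in the scene. Friction and masses are not known exactly. Their poses are not given: they have to be found in the camera images.
- scraper: Bench scraper standing in the dock, left (dock's +y) of the knife handle: steel plate 110 wide (x) x 80 high (z) x 3 thick (y), black grip bar along the top 110 x 22 thick (y) x 30 high; 110 high overall. Origin: middle of the bottom edge. Round hole 26 across, axis along y. Same either way round. 0.24 kg +-20%, centre of mass below the hole.
- scraper_grip (a point): Middle of the scraper's grip bar, 95 mm above the origin; the bar reaches from 80 to 110 mm. Take it from above, across its 22 mm thickness.
- scraper_hole (a point): Centre of the scraper's hole, 60 mm above the origin, in the middle of its width.
- stand: Fixed steel utensil stand. Origin: on the counter under its post. Base plate 120 x 90 x 12 high, from 40 behind to 80 in front of the post (x +40 to -80). Post 14 across, top at 154. One level peg, 8 thick, at height 150, runs from the post along the stand's -x to a ball end 14 across. Nothing higher than 157.
- peg_tip (a point): Centre of the ball at the free end of the peg, 75 mm from the post's axis, 150 mm above the counter. Axes as the stand's (the peg points along -x).
- dock: Fixed wooden dock, base 300 x 100 x 12 thick, with low slots: the knife lies edge down along its x; the scraper stands at y = +28, parallel to the knife, in an open slot 6 wide x 30 deep. Both lift straight up. Highest wood 46. Origin: on the counter, under the knife's line, mid-length.
- knife: Knife 290 long, edge down in the dock, handle towards the robot. Origin: where handle meets blade, at edge height. x to the tip, z from edge to spine. Blade 170 x 42 high x 3 thick, straight edge at z = 0; black handle x -120 to 0, 20 thick (y), z 16 to 42. In the dock the edge is 22 above the counter; lift 40 or more to clear the slot. 0.17 kg +-20%, centre of mass near origin.
- knife_grip (a point): Where to take the knife, from above across its 20 mm thickness: middle of the handle's height (z = 29), 30 mm behind the blade.
- knife_edge (a point): Point on the cutting edge 80 mm in front of the origin: the middle of the edge.
- board: Fixed white plastic cutting board 340 x 270 x 15. Origin: centre of its underside.
- cucumber: Cucumber lying on the board, loose, 200 long (its x), 44 thick. Origin: middle of its length, on the board's surface; z up, y across it.
- cucumber_top (a point): Top of the cucumber at the middle of its length, 44 mm above the board, 59 above the counter. Axes as the cucumber's: x along it.
- rack: Fixed wooden spice rack with four glass jars, 260 (x) x 66 (y), 99 mm high, between dock and board. Origin: centre of its underside.
- sauce: Brown sauce bottle, 54 across, 150 high, loose. Origin: centre of its underside.
- jam: Jam jar, 68 across, 85 high, loose. Origin: centre of its underside.
- mug: White mug, 80 across, 90 high, handle at its +y, loose. Origin: centre of its underside.
Mind the look-alikes: they are no part of the job. Leave any blue or red look-alike of the stand alone.

How it is judged:
On the way, in this order (a step that is already met when the one before it is completed fails the run):
1. the scraper hangs by its hole on the peg, let go and at rest (x of scraper_hole in the frame of stand between -0.075 and -0.008 m and y of scraper_hole in the frame of stand between -0.014 and 0.014 m and z of scraper_hole in the frame of stand between 0.13 and 0.152 m and contact force between scraper and stand above 0.8 N and contact force between the fingers and scraper below 0.1 N and linear speed of scraper below 0.05 m/s), for 0.3 s.
2. the knife, held in the fingers, passes above the spice rack (y of knife_edge in the frame of rack between -0.07 and 0.07 m and height (world z) of knife_edge above 0.1 m and contact force between the fingers and knife above 1 N), for 0.04 s.
At the end, for the whole second after the job is handed in: Scraper hangs by its hole on the peg, let go, still. Knife still, held by the fingers alone, upright, level and square to the cucumber within 0.17 rad; mid-edge 4-35 mm above its top, within 15 mm of its mid-length and 50 mm across. Cucumber moved under 15 mm (all of step 1 and contact force between the fingers and knife above 2 N and contact force between knife and cucumber below 0.05 N and contact force between knife and board below 0.05 N and contact force between knife and dock below 0.05 N and contact force between knife and rack below 0.05 N and contact force between knife and stand below 0.05 N and contact force between knife and scraper below 0.05 N and x of knife_edge in the frame of cucumber_top between -0.015 and 0.015 m and y of knife_edge in the frame of cucumber_top between -0.05 and 0.05 m and z of knife_edge in the frame of cucumber_top between 0.004 and 0.035 m and angle between the x axis of knife and the y axis of cucumber, either way round below 0.17 rad and angle between knife's own z axis and vertical below 0.17 rad and linear speed of knife below 0.02 m/s and distance of cucumber from where it was at the start of the episode below 0.015 m); the arm keeps its last pose, push and grip.
It fails at once if the sauce bottle, jam jar or mug was displaced by more than 20 mm (distance of any of sauce, jam, mug from where it was at the start of the episode above 0.02 m).
It fails at once if the cucumber was displaced by more than 20 mm (distance of cucumber from where it was at the start of the episode above 0.02 m).
It fails at once if the knife touched the cucumber (contact force between knife and cucumber above 0.5 N).
It fails at once if a tool knocked the spice rack (contact force between any of knife, scraper and rack above 2 N).
It also fails if it takes over 64 s, if anything falls off the work surface, if the arm or the gripper's body presses on something with over 40 N, if the wrist force passes 120 N, or if a joint passes its speed limit or range.

## Robot

A 7-joint arm with a two-finger parallel gripper is mounted at the origin on the work surface. World frame = base frame: x ahead of the robot, y to its left, z up, the work surface at z = 0. Lengths are in m, angles in rad, forces in N, time in s.
With the tool pointing down it reaches from about 0.4 to 0.75 m from the base axis. Payload 19.5 kg.
Tool frame: the origin (TCP) lies midway between the tips of the shut fingers; the grasp point (between the pads) lies 19 mm behind it; z points along the fingers, y is the line along which they close (so a half turn about z gives the same grasp; the last joint's range is limited). The gripper opens to 85 mm and grips with 20 to 120 N. Pads are 22 mm wide; open, the fingers measure 114 mm over their backs; the gripper's body (76 mm by 85 mm) begins 54 mm behind the grasp point. The pads swing forward as they close: fully open they stand 13 mm farther back than shut.
Start: joints at [-1.366, 0.707, -0.028, 1.485, 0.022, 0.951, -0.075], TCP at [0.14, 0.558, 0.21] pointing down, gripper open.
Joint ranges: [-2.71, 2.71], [-0.32, 2.16], [-1.57, 1.52], [0, 2.45], [-1.46, 4.6], [0, 2.02], [-2.83, 2.83]. Speed limits (rad/s): [1.89, 1.89, 2.57, 2.57, 3.01, 3.01, 3.01].

## Interface

Orientations are given as a rotation vector (axis times angle).
In Python, from workcell import robot gives the robot as it stands.
- The arm moves only by the shell command python3 -m creep 'ROWS' [OPENING] [FORCE]. ROWS is JSON, one flat list of numbers, 6 for each row, row after row: the shift along the tool's x, y, z in mm, then the turn, a rotation vector about the tool's x, y, z in rad. A call has 1 to 5 rows; each row is the pose to reach, as a shift and turn from the pose commanded when the call began, along the tool's axes at that moment; what a row does not reach only later rows make up. A row lasts 1/8 s, in which the tool goes at most 62.5 mm and 10.7 degrees, less where a joint would pass 70% of its speed; a pose out of reach is approached as far as the arm can. A call with a gripper value outside its range is refused whole. OPENING is the opening in per cent of the stroke, from 0 (shut) to 100 (fully open), set as the call begins (- or left out, the last holds). The fingers move at their own pace and stop on an object; FORCE is the grip in N (left out, the last holds). Time passes only in rows, so rows that repeat a pose let the fingers close. It gives the time, the measured TCP pose, the force, the opening and the grip force at its end, in the units of the state.
- robot.state(): the state, without advancing time (a new reading comes with each control period).
- robot.camera(name): name is "scene" or "side" or "wrist"; returns a dict with "image" (384x512x3 uint8, blue, green, red), "fx", "fy", "cx", "cy" (pixels), "R" (3x3) and "t" (3): a world point X has camera coordinates R X + t. Camera axes: x right, y down, z forward; pixel columns grow to the right and rows downward; lengths in m; the calibration is good to about 2 mm. The wrist camera is an equidistant fisheye: a pixel r from the principal point sees the ray r / f radians off the axis. A picture is of the moment at which its call begins. There is no depth.
- robot.close_job(): hands the job in; it is judged then, once.
The state is a dict: "t": time; "joint_positions": joint angles; "joint_velocities": joint speeds; "tau": joint torques, N m; "tool_pos": TCP position; "tool_rot": TCP orientation; "wrist_force": force on the tool from outside, world axes, zero at the start; "moment": the same for the moment, N m; "width": opening from 0.0 (shut) to 1.0 (fully open); "gripper_force": force on a finger pad.
Only numpy, scipy, OpenCV 4.12 (cv2) and the standard library are available. Lean on these libraries where they do the work, as an engineer would, in place of code of your own. Each camera call takes 0.05 s, during which the arm holds its last target. There are 200 camera calls.

## Working session

There is one attempt and no reset: what is moved stays moved. The work goes in short steps, Python scripts to look and compute and a shell command to move; the robot and the scene stay as the last step left them, time stands still between calls to the robot, and variables do not carry over. Pictures are saved under pics/ and viewed, at most 10 in all, crops included, and the job is handed in when it is done.

```bash
ls; mkdir -p pics
python3 - <<'E'
from workcell import robot
import cv2,pickle
d={}
for n in("scene","side","wrist"):
    c=robot.camera(n);d[n]=c;print(n,c["fx"],c["cx"],c["cy"],c["R"],c["t"])
    cv2.imwrite(f"pics/{n}0.png",c["image"])
pickle.dump(d,open("c0.pkl","wb"))
import numpy as np
a=np.vstack([d["scene"]["image"],d["side"]["image"]])
cv2.imwrite("pics/a0.png",np.hstack([d["scene"]["image"],d["side"]["image"]])[:, :])
print(robot.state())
E
```

```text
pics
scene 400.5286403550286 254.56695248038957 189.54215465650833 [[ 0.31857816  0.94780557 -0.01313579]
 [ 0.76583864 -0.2655317  -0.58564845]
 [-0.55856883  0.17651491 -0.81045873]] [-0.17628511 -0.36929948  1.76016897]
side 387.93409818505404 258.401714584158 195.00892546612138 [[ 0.93832227 -0.34558574  0.01103654]
 [-0.18408927 -0.52634276 -0.83010507]
 [ 0.29268148  0.77687437 -0.55749777]] [-0.51150691  0.18563952  1.24917851]
wrist 297.3186396354542 255.90629638093463 192.13510833789567 [[ 0.24395971  0.96978442 -0.00135749]
 [ 0.91682623 -0.23018081  0.32626133]
 [ 0.31609069 -0.0808392  -0.94527864]] [-0.57270161 -0.04119605  0.38168006]
{'t': 0.15, 'joint_positions': array([-1.36568298,  0.70692461, -0.02761029,  1.48487518,  0.02201677,
        0.95087635, -0.07553875]), 'joint_velocities': array([ 0.00053078, -0.00157888, -0.00126494, -0.00188685,  0.00057174,
       -0.00068188, -0.00078124]), 'tau': array([ 1.23170572e-03, -8.83299065e+01,  1.23521525e+00, -2.36189210e+01,
        1.70647289e-02,  5.25079566e-03, -7.71677855e-05]), 'tool_pos': array([0.14043707, 0.55737905, 0.21005914]), 'tool_rot': array([-3.86759320e-01, -3.11763491e+00,  1.22254623e-03]), 'wrist_force': array([ 0.22407125, -0.17586901, -0.12473761]), 'moment': array([0.02204881, 0.02886209, 0.00603839]), 'gripper_force': 0.0, 'width': 1.0028561391196058}
```

Run:
```python
import cv2
for n in("scene","side"):
    cv2.imwrite(f"pics/{n}0b.png",cv2.resize(cv2.imread(f"pics/{n}0.png"),(800,600),interpolation=cv2.INTER_CUBIC))
```

```text
(no output)
```

View pics/scene0b.png

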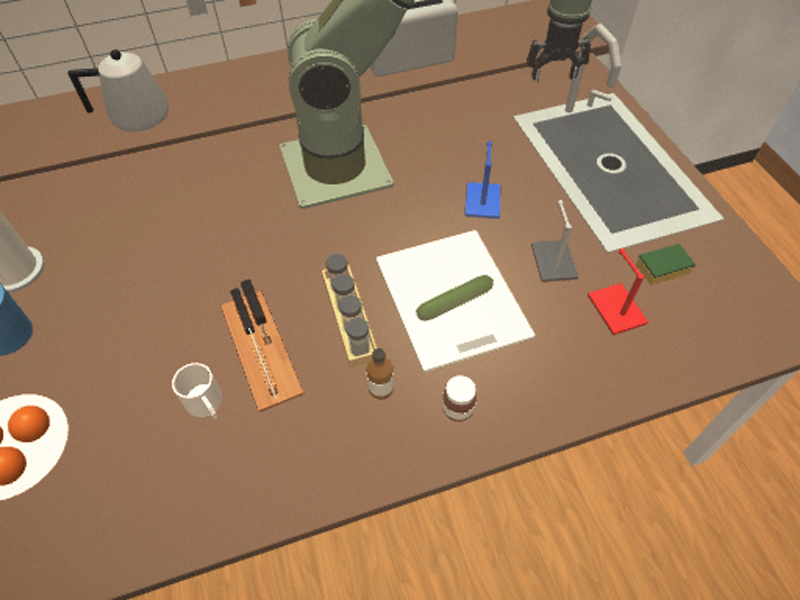

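View pics/side0b.png

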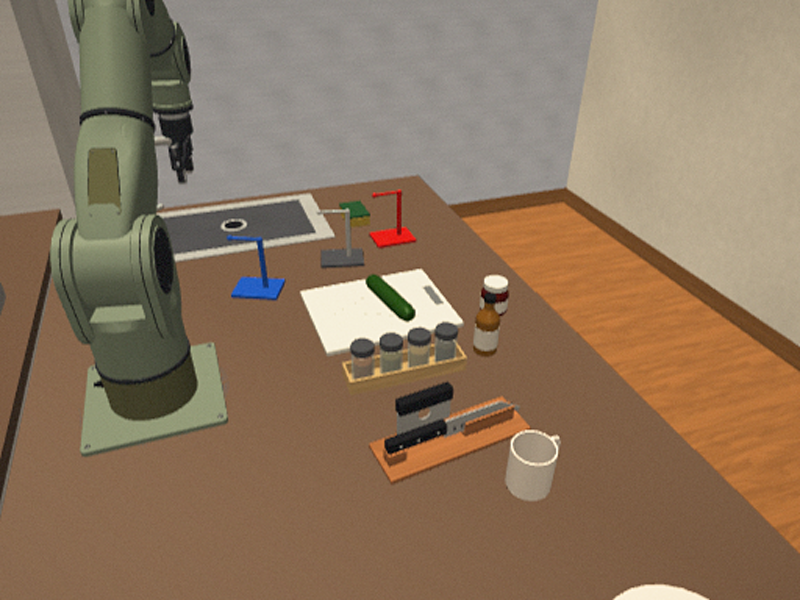

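```bash
cat > h.py <<'E'
import numpy as np,cv2,pickle
def ray(c,u,v):
    d=np.array([(u-c["cx"])/c["fx"],(v-c["cy"])/c["fy"],1.])
    R=np.array(c["R"]);t=np.array(c["t"]);return -R.T@t,R.T@d
def plane(c,u,v,z):
    o,d=ray(c,u,v);return o+d*(z-o[2])/d[2]
def tri(c1,p1,c2,p2):
    o,d=ray(c1,*p1);q,e=ray(c2,*p2)
    A=np.c_[d,-e];s=np.linalg.lstsq(A,q-o,rcond=None)[0]
    a,b=o+d*s[0],q+e*s[1];return (a+b)/2,np.linalg.norm(a-b)
E
python3 - <<'E'
from h import *
d=pickle.load(open("c0.pkl","rb"))
s,q=d["scene"],d["side"]
def crop(c,x,y,w,h,k):return cv2.resize(c["image"][y:y+h,x:x+w],None,fx=k,fy=k,interpolation=cv2.INTER_CUBIC)
M=np.zeros((600,800,3),np.uint8)
for im,x,y in[(crop(s,140,175,60,90,6),0,0),(crop(q,230,240,110,70,4),360,0),(crop(s,335,125,40,60,5),360,290),(crop(q,200,128,40,46,5),570,290)]:
    M[y:y+im.shape[0],x:x+im.shape[1]]=im
cv2.imwrite("pics/m1.png",M)
# masks
for n,c in(("scene",s),("side",q)):
    h=cv2.cvtColor(c["image"],cv2.COLOR_BGR2HSV)
    def big(lo,hi,nm,z,roi):
        m=cv2.inRange(h,np.array(lo),np.array(hi));k=np.zeros_like(m);k[roi[1]:roi[3],roi[0]:roi[2]]=1;m*=k
        cs=cv2.findContours(m,0,1)[0];cc=max(cs,key=cv2.contourArea).reshape(-1,2)
        P=np.array([plane(c,u,v,z)[:2] for u,v in cc],np.float32)
        r=cv2.minAreaRect(P*1000);print(n,nm,np.round(r[0],1),np.round(r[1],1),round(r[2],1), np.round(cv2.boxPoints(r)).tolist())
    R=(235,140,350,240) if n=="scene" else(190,165,300,230)
    big([35,80,20],[90,255,160],"cuc",.037,R)
    big([0,0,140],[180,60,255],"board",.015,R)
    R=(135,170,200,270) if n=="scene" else (230,240,345,310)
    big([5,140,90],[16,255,255],"dock",.012,R)
E
```

```text
scene cuc [551.5 139.9] [ 29.8 195. ] 10.3 [[519.0, 233.0], [554.0, 41.0], [584.0, 47.0], [549.0, 239.0]]
scene board [537.1 137.9] [341.1 268.5] 0.5 [[365.0, 271.0], [368.0, 2.0], [709.0, 5.0], [706.0, 274.0]]
scene dock [ 526.2 -317.8] [306.6  98.8] 6.1 [[368.0, -285.0], [379.0, -383.0], [684.0, -351.0], [673.0, -252.0]]
side cuc [558.6 142. ] [ 46.9 220.4] 10.1 [[516.0, 246.0], [555.0, 29.0], [601.0, 38.0], [562.0, 255.0]]
side board [528.6 135.6] [340.  280.4] 0.6 [[357.0, 274.0], [360.0, -6.0], [700.0, -3.0], [697.0, 278.0]]
side dock [ 522.5 -320.4] [302.9 105.7] 5.9 [[366.0, -283.0], [377.0, -389.0], [679.0, -357.0], [668.0, -252.0]]
```

View pics/m1.png

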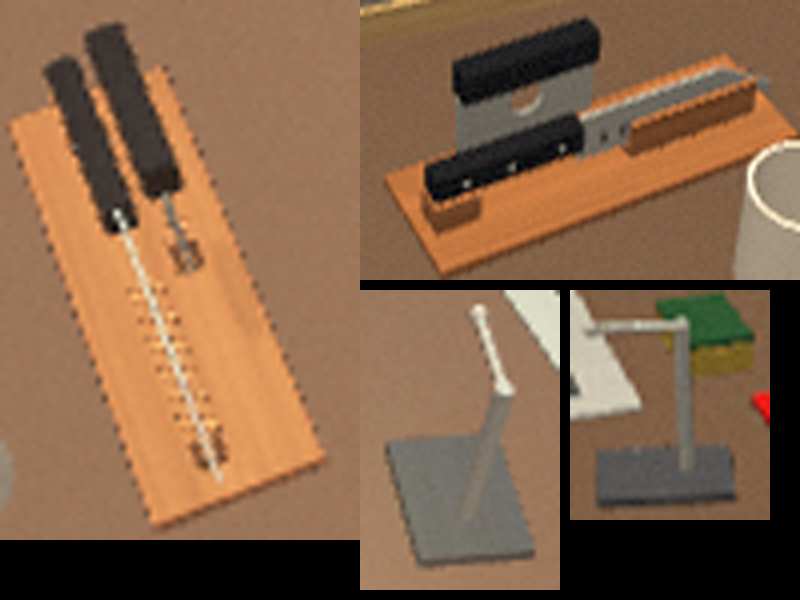

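Run:
```python
from h import *
d=pickle.load(open("c0.pkl","rb"))
s,q=d["scene"],d["side"]
f=lambda x,y,ox,oy,X,Y,k:(X+(x-ox+.5)/k-.5,Y+(y-oy+.5)/k-.5)
A=lambda x,y:f(x,y,0,0,140,175,6)
B=lambda x,y:f(x,y,360,0,230,240,4)
C=lambda x,y:f(x,y,360,290,335,125,5)
D=lambda x,y:f(x,y,570,290,200,128,5)
def T(n,a,b):
    p,e=tri(s,a,q,b);print(n,np.round(p*1000,1),"err",round(e*1000,1))
T("ball",C(479,311),D(590,330));T("posttop",C(504,388),D(684,322))
for n,p in(("ball",C(479,311)),("post",C(504,388))):print(n,np.round(plane(s,*p,.150)*1000))
for n,p in(("ball",D(590,330)),("post",D(684,322))):print(n,np.round(plane(q,*p,.150)*1000))
# stand base corners z=12
for p in[(388,445),(500,437),(533,553),(420,562)]:print("base",np.round(plane(s,*C(*p),.012)*1000))
print("knife")
for p in[(60,65),(118,212),(218,478)]:print(np.round(plane(s,*A(*p),.064)*1000))
for p in[(428,163),(581,118)]:print("side",np.round(plane(q,*B(*p),.064)*1000))
# scraper: grip top corners
T("gripL",A(104,32),B(458,58));T("gripR",A(168,163),B(594,22))
for c,p in((s,A(104,32)),(s,A(168,163)),(q,B(458,58)),(q,B(594,22))):print(np.round(plane(c,*p,.124)*1000))
# jar lids & loose
for u,v in[(337,262),(343,284),(349,306),(358,328)]:print("lid",np.round(plane(s,u/1.5625,v/1.5625,.099)*1000))
for u,v in[(361,346),(390,340),(419,336),(446,330)]:print("lid side",np.round(plane(q,u/1.5625,v/1.5625,.099)*1000))
print("sauce top",np.round(plane(s,379/1.5625,354/1.5625,.15)*1000),"jam",np.round(plane(s,461/1.5625,383/1.5625,.085)*1000),"mug",np.round(plane(s,196/1.5625,379/1.5625,.09)*1000))
```

```text
ball [457.  434.1 148.8] err 0.5
posttop [533.7 413.3 153.5] err 1.2
ball [458. 433. 150.]
post [532. 415. 150.]
ball [456. 432. 150.]
post [536. 422. 150.]
base [452. 387.  12.]
base [474. 474.  12.]
base [585. 443.  12.]
base [565. 360.  12.]
knife
[ 394. -340.   64.]
[ 508. -327.   64.]
[ 692. -308.   64.]
side [ 388. -331.   64.]
side [ 505. -327.   64.]
gripL [ 422.8 -304.6  123.6] err 9.2
gripR [ 526.2 -291.6  119.8] err 1.8
[ 428. -308.  124.]
[ 528. -291.  124.]
[ 421. -300.  124.]
[ 524. -297.  124.]
lid [ 421. -100.   99.]
lid [ 486. -104.   99.]
lid [ 548. -108.   99.]
lid [ 609. -106.   99.]
lid side [ 412. -107.   99.]
lid side [ 474. -107.   99.]
lid side [ 536. -115.   99.]
lid side [ 597. -114.   99.]
sauce top [713. -90. 150.] jam [794.  54.  85.] mug [ 614. -449.   90.]
```

```bash
cat > plan.py <<'E'
import sys,numpy as np
from scipy.spatial.transform import Rotation as Ro
from workcell import robot
def plan(x,y,z,yaw):
    "TCP target m, yaw of tool y in deg"
    s=robot.state();R=Ro.from_rotvec(s["tool_rot"]).as_matrix()
    c,n=np.cos(np.radians(yaw)),np.sin(np.radians(yaw))
    G=np.array([[-n,c,0],[c,n,0],[0,0,-1.]]).T
    sh=R.T@(np.array([x,y,z])-s["tool_pos"])*1000
    print("shift",np.round(sh,1),"turn",np.round(Ro.from_matrix(R.T@G).as_rotvec(),3),"dist",round(np.linalg.norm(sh)),"t",s["t"],"tcp",np.round(s["tool_pos"]*1000,1),"yaw",np.round(np.degrees(np.arctan2(R[1,1],R[0,1])),1),"w",round(s["width"],3),"q",np.round(s["joint_positions"],2))
if __name__=="__main__": plan(*map(float,sys.argv[1:5]))
E
python3 plan.py 0.42 0.38 0.28 40
```

```text
shift [-314.4 -103.7  -69.8] turn [-0.001  0.     0.626] dist 338 t 0.15 tcp [140.4 557.4 210.1] yaw 75.9 w 1.003 q [-1.37  0.71 -0.03  1.48  0.02  0.95 -0.08]
```

```bash
python3 -m creep '[-40,-10,-30,0,0,0.12, -100,-20,-50,0,0,0.25, -160,-40,-70,0,0,0.38, -220,-60,-70,0,0,0.5, -270,-85,-70,0,0,0.63]' 100; python3 plan.py 0.53 0.08 0.28 -20
```

```text
t: 0.78
tool_pos: [0.3831, 0.4079, 0.2804]
tool_rot: [1.339, 2.842, 0.0]
wrist_force: [0.6, -0.4, -0.6]
width: 1.0
gripper_force: 0.0
shift [-346.4  -95.4    0.4] turn [ 0.    -0.     1.039] dist 359 t 0.775 tcp [383.1 407.9 280.4] yaw 39.5 w 1.0 q [-0.94  0.62  0.14  1.42 -0.09  1.11 -0.1 ]
```

```bash
python3 -m creep '[-60,0,0,0,0,0.17, -120,-20,0,0,0,0.34, -180,-40,0,0,0,0.52, -240,-60,0,0,0,0.7, -300,-80,0,0,0,0.88]'; python3 plan.py 0.47 -0.27 0.26 -84
```

```text
t: 1.4
tool_pos: [0.5112, 0.1283, 0.2804]
tool_rot: [-2.424, -1.999, -0.0]
wrist_force: [1.0, 1.4, 0.1]
width: 0.996
gripper_force: 0.0
shift [-398.9   35.4   20.4] turn [-0.    -0.     1.274] dist 401 t 1.4 tcp [511.2 128.3 280.4] yaw -11.0 w 0.996 q [-0.51  0.58  0.37  1.55 -0.23  1.06 -0.27]
```

```bash
python3 -m creep '[-60,0,0,0,0,0.17, -120,10,0,0,0,0.34, -180,20,0,0,0,0.52, -240,20,0,0,0,0.7, -290,25,10,0,0,0.87]';python3 -m creep '[-30,-40,10,0,0,0.15, -80,-80,20,0,0,0.3, -80,-80,20,0,0,0.4, -80,-80,20,0,0,0.4]'; python3 plan.py 0.475 -0.3 0.26 -84
python3 - <<'E'
from workcell import robot
import cv2,pickle
c=robot.camera("wrist");pickle.dump(c,open("w1.pkl","wb"));cv2.imwrite("pics/w1.png",cv2.resize(c["image"],(800,600)))
E
```

```text
t: 2.02
tool_pos: [0.4812, -0.1616, 0.2708]
tool_rot: [3.04, 0.79, 0.001]
wrist_force: [0.8, 0.5, 0.1]
width: 1.0
gripper_force: 0.0
t: 2.52
tool_pos: [0.3729, -0.1291, 0.2505]
tool_rot: [3.136, 0.182, 0.001]
wrist_force: [-0.5, 0.2, -0.9]
width: 1.003
gripper_force: 0.0
shift [ 81.6 181.6  -9.4] turn [ 0.    -0.     0.011] dist 199 t 2.525 tcp [ 372.9 -129.1  250.5] yaw -83.4 w 1.003 q [-0.2   0.48  0.74  2.02 -0.45  0.8  -0.66]
```

View pics/w1.png

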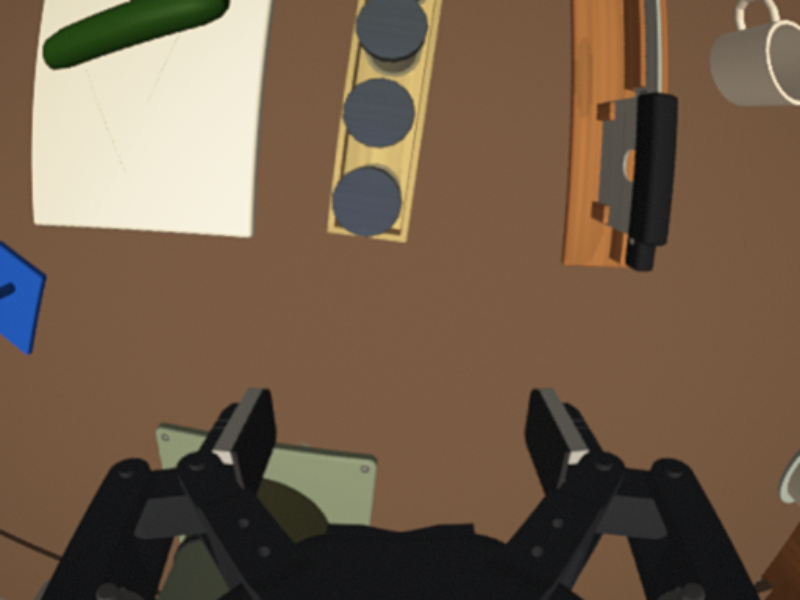

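```bash
python3 -m creep '[20,50,0,0,0,0, 40,105,0,0,0,0.01, 60,155,0,0,0,0.01, 82,182,-10,0,0,0.01,82,182,-10,0,0,0.01]'
cat >> h.py <<'E'
def fray(c,u,v):
    a,b=u-c["cx"],v-c["cy"];r=np.hypot(a,b);th=r/c["fx"]
    d=np.array([np.sin(th)*a/r,np.sin(th)*b/r,np.cos(th)]);R=np.array(c["R"]);t=np.array(c["t"]);return -R.T@t,R.T@d
def fplane(c,u,v,z):
    o,d=fray(c,u,v);return o+d*(z-o[2])/d[2]
E
python3 - <<'E'
from workcell import robot
from h import *
from plan import plan
k=1/1.5625
w=pickle.load(open("w1.pkl","rb"))
for n,z,ps in(("board",.015,[(251,237),(34,222)]),("lids",.099,[(367,201),(379,112),(392,27)]),("rack corner .0?",.03,[(328,232),(407,241)]),("grip top edgefar(left/right)",.125,[(640,95),(676,98),(628,238),(665,243)]),("dock cor",.012,[(565,262)])):
    for p in ps:print(n,np.round(fplane(w,p[0]*k,p[1]*k,z)*1000))
plan(.475,-.3,.26,-84)
c=robot.camera("wrist");pickle.dump(c,open("w2.pkl","wb"));cv2.imwrite("pics/w2.png",cv2.resize(c["image"],(800,600)))
E
```

```text
t: 3.2
tool_pos: [0.476, -0.3025, 0.2599]
tool_rot: [3.136, 0.167, -0.001]
wrist_force: [-0.9, 0.6, -1.0]
width: 1.001
gripper_force: 0.0
board [362.   4.  15.]
board [361. 270.  15.]
lids [ 415. -103.   99.]
lids [ 476. -104.   99.]
lids [ 536. -106.   99.]
rack corner .0? [376. -69.  30.]
rack corner .0? [ 376. -136.   30.]
grip top edgefar(left/right) [ 517. -274.  125.]
grip top edgefar(left/right) [ 523. -303.  125.]
grip top edgefar(left/right) [ 419. -283.  125.]
grip top edgefar(left/right) [ 420. -315.  125.]
dock cor [ 372. -285.   12.]
shift [-0.7 -2.6 -0.1] turn [0.001 0.    0.002] dist 3 t 3.2 tcp [ 476.  -302.5  259.9] yaw -83.9 w 1.001 q [ 0.19  0.72  0.67  1.46 -0.47  1.13 -0.52]
```

View pics/w2.png

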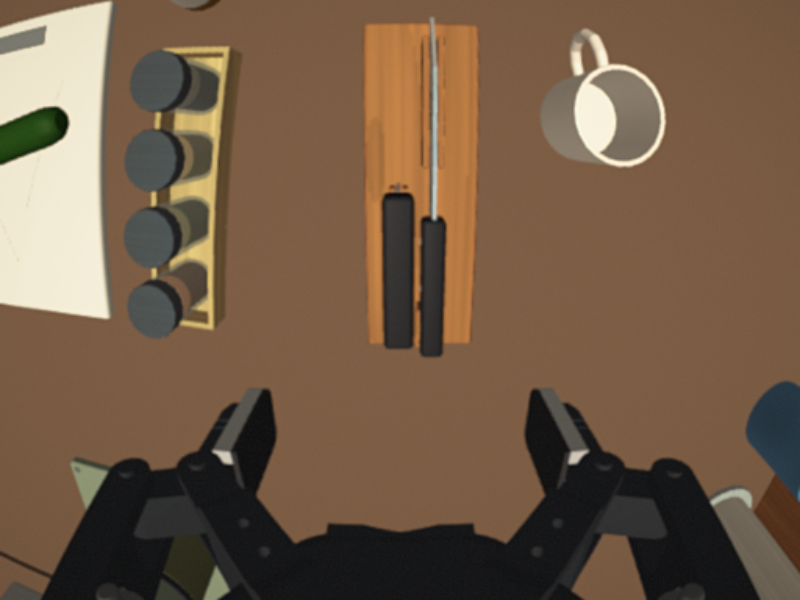

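```bash
python3 - <<'E'
from h import *
k=1/1.5625
w=pickle.load(open("w2.pkl","rb"))
for z in(.118,.126):
  P=[fplane(w,a*k,b*k,z)*1000 for a,b in[(384,195),(413,195),(385,347),(412,347)]]
  print(z,[np.round(p[:2]) for p in P],"mid",np.mean(P,0),"len",np.linalg.norm(P[0]-P[2]),"wid",np.linalg.norm(P[0]-P[1]))
for p in[(433,219),(433,355),(433,20)]:print("knife",np.round(fplane(w,p[0]*k,p[1]*k,.064)*1000,1))
for p in[(365,25),(478,25),(470,342),(369,342)]:print("dock",np.round(fplane(w,p[0]*k,p[1]*k,.012)*1000,1))
E
python3 plan.py .473 -.299 .16 -84
```

```text
0.118 [array([ 524., -288.]), array([ 526., -307.]), array([ 416., -300.]), array([ 418., -319.])] mid [ 471.15665988 -303.49584104  118.        ] len 108.8079461115508 wid 19.014090502186107
0.126 [array([ 525., -288.]), array([ 527., -307.]), array([ 420., -299.]), array([ 422., -318.])] mid [ 473.42494208 -303.26427869  126.        ] len 105.95748498669245 wid 18.51597499005755
knife [ 503.7 -327.1   64. ]
knife [ 387.7 -342.1   64. ]
knife [ 659.8 -309.5   64. ]
dock [ 663.6 -253.7   12. ]
dock [ 676.  -351.2   12. ]
dock [ 380.6 -383.3   12. ]
dock [ 370.5 -285.3   12. ]
shift [-1.9 -2.6 99.8] turn [0.    0.001 0.002] dist 100 t 3.25 tcp [ 475.2 -301.3  259.8] yaw -83.9 w 0.997 q [ 0.19  0.72  0.67  1.46 -0.47  1.13 -0.52]
```

```bash
python3 -m creep '[-2,2,50,0,0,0, -3,2,100,0,0,0, -3,2,140,0,0,0, -3,2,160,0,0,0, -3,2,165,0,0,0]'; python3 plan.py .472 -.3034 .095 -83.8
```

```text
t: 3.88
tool_pos: [0.4718, -0.3021, 0.0947]
tool_rot: [-3.136, -0.167, 0.002]
wrist_force: [0.6, -0.7, 0.1]
width: 0.999
gripper_force: 0.0
shift [ 0.   1.3 -0.3] turn [-0.001  0.001 -0.002] dist 1 t 3.875 tcp [ 471.8 -302.1   94.7] yaw -83.9 w 0.999 q [ 0.26  0.91  0.52  1.68 -0.63  0.73 -0.37]
```

```bash
python3 -m creep '[0,1,0,0,0,0, 0,1,0,0,0,0, 0,1,0,0,0,0, 0,1,0,0,0,0, 0,1,0,0,0,0]' 0 50;python3 -m creep '[0,0,0,0,0,0, 0,0,0,0,0,0]'; python3 plan.py .472 -.3034 .26 -83.8
python3 - <<'E'
from workcell import robot
import cv2,pickle
for n in("side","wrist"):
    c=robot.camera(n);pickle.dump(c,open(n+"3.pkl","wb"));cv2.imwrite(f"pics/{n}3.png",c["image"])
E
```

```text
t: 4.5
tool_pos: [0.4726, -0.3042, 0.0961]
tool_rot: [3.137, 0.165, 0.001]
wrist_force: [-1.7, -0.5, 7.6]
width: 0.238
gripper_force: 48.9
t: 4.75
tool_pos: [0.4726, -0.3042, 0.0961]
tool_rot: [3.137, 0.165, 0.001]
wrist_force: [0.5, 0.4, 8.2]
width: 0.234
gripper_force: 48.9
shift [  -0.4   -0.7 -163.9] turn [ 0.001 -0.001 -0.003] dist 164 t 4.75 tcp [ 472.6 -304.2   96.1] yaw -84.0 w 0.234 q [ 0.26  0.91  0.52  1.67 -0.63  0.73 -0.37]
```

```bash
python3 -m creep '[0,0,-30,0,0,0, 0,0,-60,0,0,0, 0,0,-105,0,0,0, 0,0,-150,0,0,0, 0,0,-175,0,0,0]'; python3 plan.py .50 0 .28 -50
```

```text
t: 5.48
tool_pos: [0.4724, -0.3041, 0.2726]
tool_rot: [3.136, 0.164, 0.002]
wrist_force: [0.2, -0.3, -2.8]
width: 0.23
gripper_force: 49.9
shift [  59.2 -299.5   -7.7] turn [ 0.002 -0.001 -0.593] dist 305 t 5.475 tcp [ 472.4 -304.1  272.6] yaw -84.0 w 0.23 q [ 0.19  0.7   0.68  1.44 -0.46  1.16 -0.52]
```

Lifted (about 2.4 N). On towards the stand.

```bash
python3 -m creep '[10,-40,0,0,0,-0.08, 22,-90,-5,0,0,-0.2, 36,-150,-8,0,0,-0.33, 48,-210,-8,0,0,-0.46, 60,-270,-8,0,0,-0.59]'; python3 plan.py .46 .30 .28 -20
```

```text
t: 6.1
tool_pos: [0.5036, -0.0271, 0.2786]
tool_rot: [2.952, 1.076, 0.0]
wrist_force: [1.8, -0.6, -2.3]
width: 0.231
gripper_force: 49.9
shift [ 177.1 -278.4   -1.4] turn [ 0.    -0.    -0.523] dist 330 t 6.1 tcp [503.6 -27.1 278.6] yaw -49.9 w 0.231 q [-0.32  0.58  0.57  1.63 -0.35  1.04 -0.52]
```

```bash
python3 -m creep '[25,-45,0,0,0,-0.1, 55,-95,0,0,0,-0.22, 90,-145,0,0,0,-0.34, 120,-195,0,0,0,-0.45, 155,-245,0,0,0,-0.52]';  python3 plan.py .4225 .444 .27 -14
```

```text
t: 6.72
tool_pos: [0.4654, 0.26, 0.2787]
tool_rot: [2.577, 1.797, 0.0]
wrist_force: [1.7, -1.1, -2.6]
width: 0.231
gripper_force: 49.9
shift [ 157.8 -103.9    8.7] turn [ 0.    -0.    -0.109] dist 189 t 6.725 tcp [465.4 260.  278.7] yaw -20.2 w 0.231 q [-0.81  0.6   0.45  1.53 -0.28  1.07 -0.64]
```

```bash
python3 -m creep '[35,-25,0,0,0,-0.03, 80,-55,0,0,0,-0.06, 120,-80,0,0,0,-0.1, 150,-98,0,0,0,-0.11, 158,-104,0,0,0,-0.11]';  python3 -m creep '[0,0,30,0,0,0, 0,0,70,0,0,0, 0,0,100,0,0,0,0,0,100,0,0,0]'; python3 plan.py .4225 .444 .17 -14
python3 - <<'E'
from workcell import robot
from h import *
from scipy.spatial.transform import Rotation as Ro
c={n:robot.camera(n) for n in("scene","side","wrist")};pickle.dump(c,open("c4.pkl","wb"))
s=robot.state();R=Ro.from_rotvec(s["tool_rot"]).as_matrix();hole=s["tool_pos"]+R@[0,0,.021]
M=np.zeros((600,800,3),np.uint8)
for n,ox,oy in(("scene",0,0),("side",400,0)):
    k=c[n];p=np.array(k["R"])@hole+k["t"];u,v=k["fx"]*p[0]/p[2]+k["cx"],k["fy"]*p[1]/p[2]+k["cy"]
    x,y=int(u)-20,int(v)-22;print(n,"hole pred",u,v,"crop org",x,y)
    M[:300,ox:ox+400]=cv2.resize(k["image"][y:y+39,x:x+52],(400,300),interpolation=cv2.INTER_CUBIC)
M[300:,:400]=cv2.resize(c["wrist"]["image"],(400,300))
cv2.imwrite("pics/m4.png",M)
E
```

```text
t: 7.35
tool_pos: [0.4225, 0.4443, 0.2778]
tool_rot: [-2.475, -1.935, 0.001]
wrist_force: [0.5, -0.6, -3.6]
width: 0.237
gripper_force: 49.9
t: 7.85
tool_pos: [0.4232, 0.4415, 0.1772]
tool_rot: [2.477, 1.93, -0.005]
wrist_force: [0.4, -0.6, -1.5]
width: 0.232
gripper_force: 49.9
shift [ 2.3 -1.3  7.2] turn [-0.001  0.003 -0.003] dist 8 t 7.85 tcp [423.2 441.5 177.2] yaw -14.1 w 0.232 q [-1.03  0.84  0.39  1.39 -0.34  0.99 -0.82]
scene hole pred 356.94504660968676 120.18309571206841 crop org 336 98
side hole pred 195.3643363686081 133.70249024590296 crop org 175 111
```

View pics/m4.png

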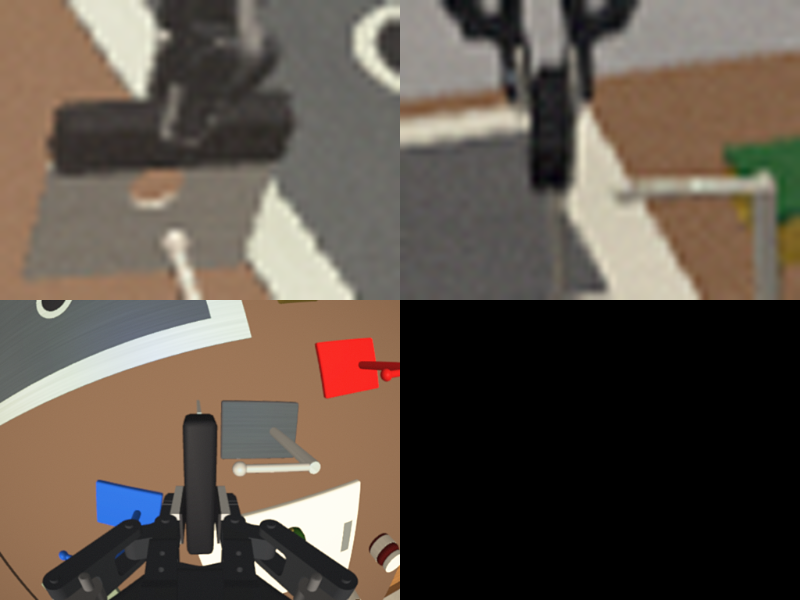

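```bash
cat > hole.py <<'E'
from h import *
c=pickle.load(open("c4.pkl","rb"));w=c["wrist"];s=c["scene"];q=c["side"]
tp=np.array([.4232,.4415,.1772]);n=np.array([np.cos(np.radians(-14.1)),np.sin(np.radians(-14.1)),0])
def onpl(k,u,v):
    o,d=ray(k,u,v);return (o+d*((tp-o)@n)/(d@n))*1000
f=lambda x,y:(336+(x+.5)/7.69-.5,98+(y+.5)/7.69-.5)
g=lambda x,y:(175+(x-400+.5)/7.69-.5,111+(y+.5)/7.69-.5)
print("hole",onpl(s,*f(157,188)))
print("plate bottom corners",onpl(s,*f(24,274)),onpl(s,*f(245,262)))
print("bar ends mid", onpl(s,*f(57,140)),onpl(s,*f(292,125)))
print("wrist ball",fplane(w,307.2,215,.15)*1000,"post",fplane(w,403,213.8,.154)*1000)
b,e=tri(s,f(174,240),q,g(622,190));print("ball tri",b*1000,e*1000)
b,e=tri(s,f(174,240),q,g(622,190))
E
python3 hole.py
```

```text
hole [423.18564825 441.44286328 149.00692949]
plate bottom corners [409.52213426 387.04613401  95.19913429] [436.59317411 494.82046114  93.22256288]
bar ends mid [409.86524892 388.41213069 185.20877166] [437.19330717 497.20969098 184.99836804]
wrist ball [457.85171224 432.41307309 150.        ] post [530.51493741 415.50448872 154.        ]
ball tri [456.6948327  433.42124538 150.04907516] 2.0528044256324938
```

```bash
python3 -m creep '[0,0,5,0,0,0, 0,10,5,0,0,0, 0,20,5,0,0,0, 0,28,5,0,0,0, 0,28,5,0,0,0]'; python3 -m creep '[0,5,0,0,0,0, 0,10,0,0,0,0, 0,14,0,0,0,0, 0,18,0,0,0,0, 0,18,0,0,0,0]'
```

```text
t: 8.62
tool_pos: [0.4516, 0.4354, 0.1733]
tool_rot: [2.478, 1.931, 0.0]
wrist_force: [0.3, 0.3, -2.1]
width: 0.233
gripper_force: 49.9
t: 9.25
tool_pos: [0.4685, 0.4313, 0.1733]
tool_rot: [2.477, 1.932, -0.0]
wrist_force: [-0.3, -0.0, -3.4]
width: 0.231
gripper_force: 49.9
```

```bash
python3 -m creep '[0,8,0,0,0,0, 0,16,0,0,0,0, 0,24,0,0,0,0, 0,24,3,0,0,0, 0,24,5,0,0,0]'; python3 -m creep '[0,0,1,0,0,0, 0,0,2,0,0,0, 0,0,3,0,0,0,0,0,3,0,0,0]'
```

```text
t: 9.88
tool_pos: [0.4912, 0.4257, 0.168]
tool_rot: [-2.477, -1.932, 0.001]
wrist_force: [0.3, -0.6, -2.2]
width: 0.232
gripper_force: 49.9
t: 10.38
tool_pos: [0.4914, 0.4257, 0.1653]
tool_rot: [2.477, 1.932, -0.0]
wrist_force: [1.0, 0.2, -2.9]
width: 0.234
gripper_force: 49.9
```

Run:
```python
from workcell import robot
from h import *
c={n:robot.camera(n) for n in("scene","side")}
M=np.zeros((300,800,3),np.uint8)
for n,ox,x,y in(("scene",0,338,100),("side",400,190,105)):
    M[:300,ox:ox+400]=cv2.resize(c[n]["image"][y:y+39,x:x+52],(400,300),interpolation=cv2.INTER_CUBIC)
cv2.imwrite("pics/m5.png",M)
```

```text
(no output)
```

View pics/m5.png

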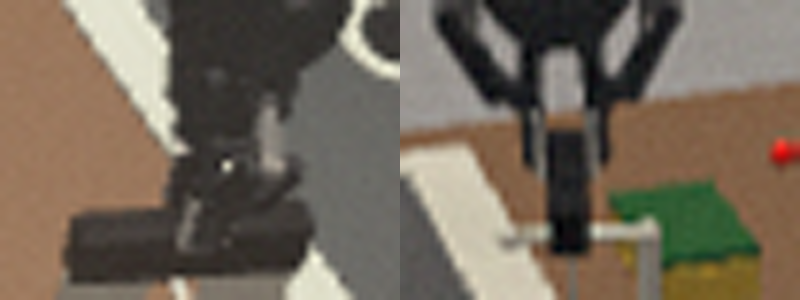

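```bash
python3 -m creep '[0,0,1,0,0,0, 0,0,1.5,0,0,0, 0,0,1.5,0,0,0]' | grep -E "pos|force";python3 -m creep '[0,0,1,0,0,0, 0,0,1.5,0,0,0, 0,0,1.5,0,0,0]'| grep -E "pos|force"
```

```text
tool_pos: [0.4917, 0.4258, 0.1645]
wrist_force: [-1.4, -1.3, 7.9]
gripper_force: 51.0
tool_pos: [0.4919, 0.426, 0.1639]
wrist_force: [-3.8, -1.4, 17.8]
gripper_force: 52.3
```

```bash
python3 -m creep '[0,0,-1.5,0,0,0, 0,0,-2,0,0,0]' | grep -E "pos|force";python3 -m creep '[0,0,0,0,0,0, 0,0,0,0,0,0, 0,0,0,0,0,0]' 60 | grep -E "pos|force|width"; python3 -m creep '[0,0,-30,0,0,0, 0,0,-70,0,0,0, 0,0,-120,0,0,0,0,0,-120,0,0,0]' 100
python3 - <<'E'
from workcell import robot
from h import *
c={n:robot.camera(n) for n in("scene","side")}
M=np.zeros((300,800,3),np.uint8)
for n,ox,x,y in(("scene",0,338,115),("side",400,190,115)):
    M[:300,ox:ox+400]=cv2.resize(c[n]["image"][y:y+39,x:x+52],(400,300),interpolation=cv2.INTER_CUBIC)
cv2.imwrite("pics/m6.png",M)
from plan import plan
plan(.465,.26,.28,-20)
E
```

```text
tool_pos: [0.4916, 0.4257, 0.1647]
wrist_force: [0.1, 0.9, 3.5]
gripper_force: 50.6
tool_pos: [0.4915, 0.4256, 0.1642]
wrist_force: [-0.2, -0.1, 0.1]
width: 0.598
gripper_force: 0.0
t: 12.35
tool_pos: [0.4925, 0.426, 0.2877]
tool_rot: [2.477, 1.932, 0.008]
wrist_force: [-0.2, -0.4, -1.0]
width: 1.0
gripper_force: 0.0
shift [-167.    14.7    4.2] turn [-0.     0.     0.103] dist 168 t 12.45 tcp [491.4 425.6 284.2] yaw -14.1 w 1.001 q [-0.91  0.81  0.41  1.03 -0.3   1.35 -0.8 ]
```

View pics/m6.png

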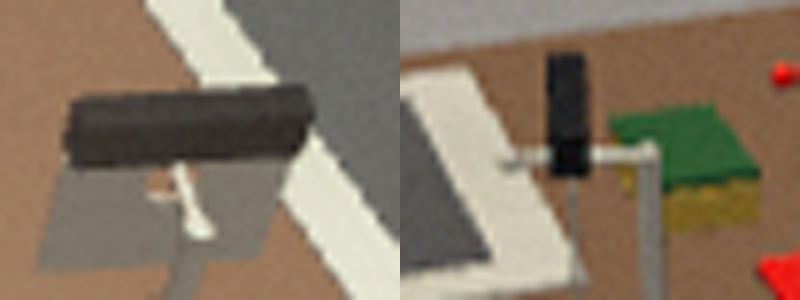

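```bash
python3 -m creep '[-40,5,0,0,0,0.03, -95,8,0,0,0,0.06, -150,12,0,0,0,0.1, -200,15,0,0,0,0.25, -250,15,0,0,0,0.4]'; python3 plan.py .40 .12 .28 -75
```

```text
t: 13.08
tool_pos: [0.4442, 0.1777, 0.2836]
tool_rot: [2.815, 1.394, -0.002]
wrist_force: [0.6, -0.6, -0.7]
width: 1.0
gripper_force: 0.0
shift [-72.7  -0.2   3.7] turn [-0.     0.001  0.658] dist 73 t 13.075 tcp [444.2 177.7 283.6] yaw -37.3 w 1.0 q [-0.76  0.52  0.54  1.7  -0.31  1.   -0.76]
```

```bash
python3 -m creep '[-20,0,0,0,0,0.15, -40,0,0,0,0,0.3, -60,0,0,0,0,0.45, -72,0,0,0,0,0.6, -72,0,0,0,0,0.66]'|grep pos
python3 - <<'E'
from workcell import robot
from h import *
from plan import plan
c=robot.camera("wrist");pickle.dump(c,open("w7.pkl","wb"))
h=cv2.cvtColor(c["image"],cv2.COLOR_BGR2HSV)
m=cv2.inRange(h,np.array([35,80,20]),np.array([90,255,160]))
cc=max(cv2.findContours(m,0,1)[0],key=cv2.contourArea).reshape(-1,2)
print(cc.min(0),cc.max(0))
for z in(.037,.045):
    P=np.array([fplane(c,u,v,z)[:2]*1000 for u,v in cc],np.float32)
    r=cv2.minAreaRect(P);print(z,r)
plan(.43,-.15,.28,-84)
E
```

```text
tool_pos: [0.401, 0.1215, 0.2838]
[200  25] [346  61]
0.037 ((556.4044189453125, 136.9049072265625), (40.959022521972656, 200.90692138671875), 11.18013858795166)
0.045 ((554.9260864257812, 137.00436401367188), (40.16020202636719, 196.9885711669922), 11.180180549621582)
shift [-41.8 270.1   4. ] turn [0.001 0.001 0.154] dist 273 t 13.75 tcp [401.2 121.8 283.8] yaw -75.2 w 1.004 q [-0.84  0.47  0.76  1.88 -0.4   0.94 -1.2 ]
```

```bash
python3 -m creep '[-5,40,0,0,0,0.03, -15,100,0,0,0,0.06, -20,160,0,0,0,0.1, -25,220,0,0,0,0.15, -30,280,0,0,0,0.15]'|grep pos; python3 plan.py .45 -.31 .2 -83.8
```

```text
tool_pos: [0.4461, -0.1578, 0.2837]
shift [-13.6 151.7  83.7] turn [-0.     0.001  0.007] dist 174 t 14.375 tcp [ 446.1 -157.8  283.7] yaw -83.4 w 1.004 q [-0.13  0.55  0.72  1.72 -0.42  1.03 -0.72]
```

```bash
python3 -m creep '[-5,45,0,0,0,0, -15,100,20,0,0,0, -20,150,50,0,0,0, -25,172,84,0,0,0.007, -25,172,84,0,0,0.007]'|grep pos; python3 plan.py .478 -.3303 .033 -83.8
python3 - <<'E'
from workcell import robot
from h import *
c=robot.camera("wrist");pickle.dump(c,open("w8.pkl","wb"));cv2.imwrite("pics/w8.png",cv2.resize(c["image"],(800,600),interpolation=cv2.INTER_CUBIC))
E
```

```text
tool_pos: [0.4394, -0.3303, 0.198]
shift [ 39.    4.4 164.8] turn [-0.002  0.004 -0.002] dist 169 t 15.0 tcp [ 439.4 -330.3  198. ] yaw -83.9 w 0.997 q [ 0.29  0.76  0.6   1.6  -0.5   0.94 -0.4 ]
```

View pics/w8.png

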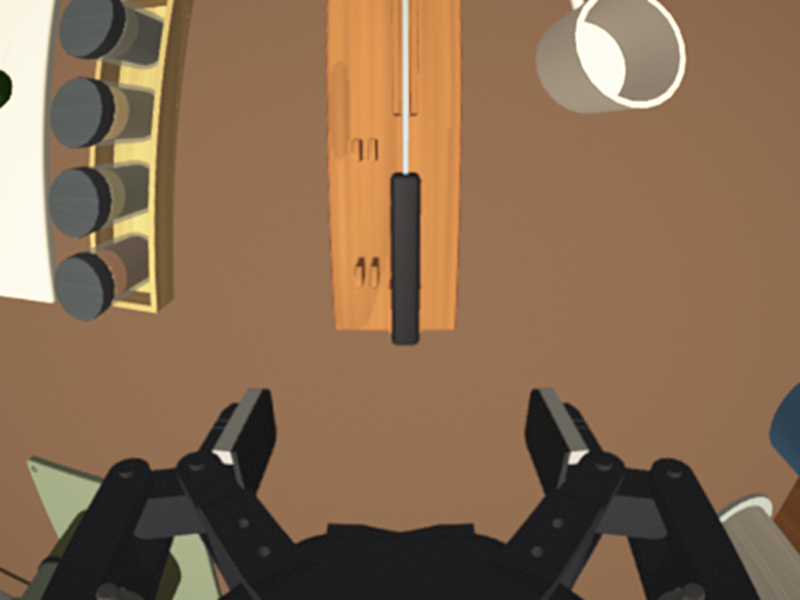

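```bash
python3 - <<'E'
from h import *
k=1/1.5625
w=pickle.load(open("w8.pkl","rb"))
for z,n,p in[(.064,"front",(405,175)),(.064,"butt",(405,343)),(.064,"spine",(406,20)),(.046,"post",(366,148)),(.046,"post",(367,270))]:print(n,np.round(fplane(w,p[0]*k,p[1]*k,z)*1000,1))
E
python3 plan.py .478 -.331 .033 -83.8
```

```text
front [ 502.3 -327.8   64. ]
butt [ 387.2 -340.5   64. ]
spine [ 602.9 -317.6   64. ]
post [ 516.8 -300.2   46. ]
post [ 432.1 -308.7   46. ]
shift [ 37.5   5.7 166.5] turn [-0.001  0.002 -0.001] dist 171 t 15.05 tcp [ 440.4 -329.6  199.6] yaw -83.8 w 1.001 q [ 0.28  0.76  0.6   1.6  -0.5   0.95 -0.4 ]
```

```bash
python3 -m creep '[20,3,50,0,0,0, 35,5,100,0,0,0, 35,5,140,0,0,0, 35,5,160,0,0,0, 35,5,166,0,0,0]'|grep -E "pos|force"; python3 plan.py .475 -.3307 .033 -83.8;  python3 -m creep '[0,0,0,0,0,0, 0,0,0,0,0,0, 0,0,0,0,0,0, 0,0,0,0,0,0, 0,0,0,0,0,0]' 0 60;python3 -m creep '[0,0,0,0,0,0, 0,0,0,0,0,0]'
```

```text
tool_pos: [0.477, -0.3299, 0.0345]
wrist_force: [0.5, -0.5, -0.2]
gripper_force: 0.0
shift [-2.   0.5  1.5] turn [-0.    -0.     0.002] dist 3 t 15.675 tcp [ 477.  -329.9   34.5] yaw -83.7 w 1.002 q [ 0.33  1.02  0.45  1.64 -0.66  0.65 -0.32]
t: 16.3
tool_pos: [0.4766, -0.3311, 0.0351]
tool_rot: [3.137, 0.169, 0.001]
wrist_force: [-1.4, 2.7, 8.8]
width: 0.209
gripper_force: 58.4
t: 16.55
tool_pos: [0.4765, -0.3311, 0.0351]
tool_rot: [3.137, 0.169, 0.001]
wrist_force: [-1.3, 1.9, 8.7]
width: 0.209
gripper_force: 58.4
```

```bash
python3 -m creep '[0,0,-30,0,0,0, 0,0,-60,0,0,0, 0,0,-110,0,0,0, 0,0,-160,0,0,0, 0,0,-205,0,0,0]' - 70; python3 -m creep '[0,0,0,0,0,0]'|grep -E "pos|force"; python3 plan.py .447 .118 .24 -79.2
```

```text
t: 17.18
tool_pos: [0.4761, -0.331, 0.2414]
tool_rot: [3.137, 0.169, 0.0]
wrist_force: [0.3, 0.8, -2.4]
width: 0.21
gripper_force: 69.8
tool_pos: [0.4769, -0.3318, 0.2422]
wrist_force: [-0.4, 0.2, -2.0]
gripper_force: 69.9
shift [  18.7 -450.4    0.9] turn [ 0.003 -0.003 -0.081] dist 451 t 17.3 tcp [ 476.9 -331.8  242.2] yaw -83.8 w 0.205 q [ 0.26  0.76  0.64  1.43 -0.48  1.11 -0.49]
```

```bash
python3 -m creep '[0,-35,0,0,0,0, 0,-85,0,0,0,0, 0,-135,0,0,0,-0.01, 5,-185,0,0,0,-0.02, 8,-230,0,0,0,-0.03]'|grep -E "pos|force"; python3 -m creep '[0,-40,0,0,0,-0.01, 3,-90,0,0,0,-0.02, 6,-140,0,0,0,-0.03, 10,-190,0,0,0,-0.04, 10,-215,0,0,0,-0.05]'|grep -E "pos|force"; python3 -m creep '[0,0,0,0,0,0]'|grep -E "pos|force"; python3 plan.py .447 .118 .087 -79.2
```

```text
tool_pos: [0.459, -0.0995, 0.2387]
wrist_force: [0.3, -0.3, -1.1]
gripper_force: 69.8
tool_pos: [0.439, 0.1153, 0.2385]
wrist_force: [-0.3, -1.0, -0.8]
gripper_force: 69.8
tool_pos: [0.4392, 0.1143, 0.2385]
wrist_force: [0.2, -1.3, -1.8]
gripper_force: 69.8
shift [  8.6  -2.1 151.5] turn [0.    0.002 0.002] dist 152 t 18.675 tcp [439.2 114.3 238.5] yaw -79.1 w 0.209 q [-0.75  0.6   0.75  1.87 -0.52  0.88 -1.13]
```

```bash
python3 -m creep '[8,-2,40,0,0,0, 8,-2,80,0,0,0, 8,-2,110,0,0,0, 8,-2,122,0,0,0, 8,-2,122,0,0,0]'|grep -E "pos|force"; python3 plan.py .447 .118 .087 -79.2
python3 - <<'E'
from workcell import robot
from h import *
c={n:robot.camera(n) for n in("scene","side","wrist")};pickle.dump(c,open("c9.pkl","wb"))
M=np.zeros((600,800,3),np.uint8)
for n,ox,x,y in(("scene",0,245,150),("side",400,195,150)):
    M[:300,ox:ox+400]=cv2.resize(c[n]["image"][y:y+75,x:x+100],(400,300),interpolation=cv2.INTER_CUBIC)
M[300:,:400]=cv2.resize(c["wrist"]["image"],(400,300))
k=c["scene"]["image"][115:154,338:390];M[300:,400:]=cv2.resize(k,(400,300),interpolation=cv2.INTER_CUBIC)
cv2.imwrite("pics/m9.png",M)
E
```

```text
tool_pos: [0.4474, 0.1156, 0.1174]
wrist_force: [-0.3, 0.1, -1.2]
gripper_force: 69.8
shift [ 0.1 -2.4 30.4] turn [ 0.     0.001 -0.002] dist 30 t 19.3 tcp [447.4 115.6 117.4] yaw -79.3 w 0.21 q [-0.61  0.78  0.54  2.   -0.73  0.56 -0.94]
```

View pics/m9.png

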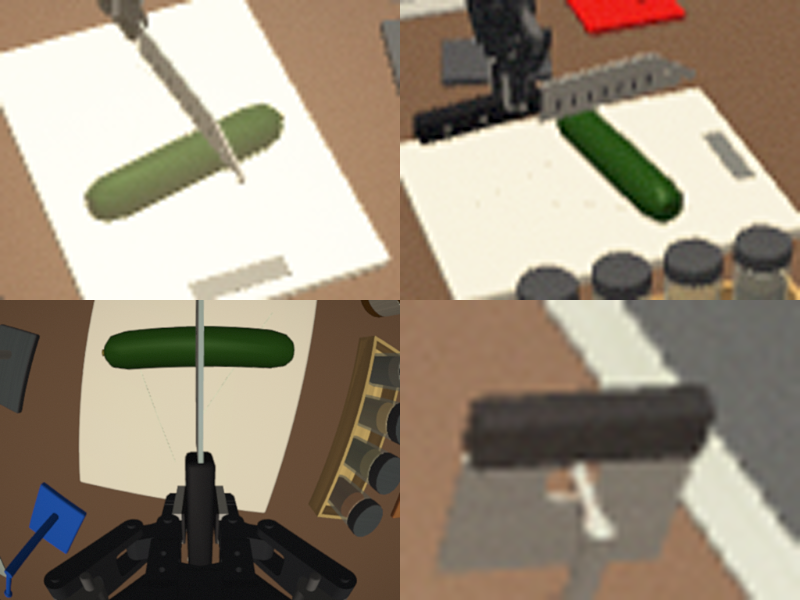

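Run:
```python
from h import *
c=pickle.load(open("c9.pkl","rb"))
f=lambda x,y:(245+(x+.5)/4-.5,150+(y+.5)/4-.5)
g=lambda x,y:(195+(x-400+.5)/4-.5,150+(y+.5)/4-.5)
for n,a,b in(("tip",(241,181),(694,75)),("spine heel",(144,30),(540,85)),("edge heel",(140,42),(541,118))):
    p,e=tri(c["scene"],f(*a),c["side"],g(*b));print(n,np.round(p*1000,1),round(e*1000,1))
# spine height at mid, tip, handle butt by side rays onto knife's vertical plane
yw=np.radians(10.7);nn=np.array([-np.sin(yw),np.cos(yw),0]);t0=np.array([.4474,.1156,0])
for n,b in(("butt top",(417,118)),("handle front top",(525,93)),("spine heel",(541,85)),("spine far",(655,55)),("edge heel",(541,119)),("edge mid",(615,102)),("edge far",(680,84)),("tip",(694,75))):
    o,d=ray(c["side"],*g(*b));p=o+d*((t0-o)@nn)/(d@nn);print(n,np.round(p*1000,1))
```

```text
tip [639.9 150.5 109. ] 1.9
spine heel [480.6 123.7 141. ] 7.3
edge heel [475.9 121.  112.8] 3.3
butt top [359.3  98.9 147.8]
handle front top [462.2 118.4 142.1]
spine heel [478.2 121.4 145.7]
spine far [596.3 143.7 143.2]
edge heel [477.1 121.2 110. ]
edge mid [553.7 135.7 104.8]
edge far [624.3 149.  103.5]
tip [639.7 151.9 109. ]
```

```bash
python3 -m creep '[0,-2,12,0,0,0, 0,-2,22,0,0,0, 0,-2,28,0,0,0, 0,-2,28,0,0,0]'|grep -E "pos|force";python3 -m creep '[0,0,0,0,0,0, 0,0,0,0,0,0, 0,0,0,0,0,0, 0,0,0,0,0,0]';python3 plan.py .447 .118 .088 -79.2
python3 - <<'E'
from workcell import robot
from h import *
c=robot.camera("wrist");h=cv2.cvtColor(c["image"],cv2.COLOR_BGR2HSV)
m=cv2.inRange(h,np.array([35,80,20]),np.array([90,255,160]));m=cv2.morphologyEx(m,cv2.MORPH_CLOSE,np.ones((5,15)))
cc=max(cv2.findContours(m,0,1)[0],key=cv2.contourArea).reshape(-1,2)
P=np.array([fplane(c,u,v,.04)[:2]*1000 for u,v in cc],np.float32);print(cv2.minAreaRect(P))
E
```

```text
tool_pos: [0.4469, 0.1181, 0.089]
wrist_force: [-0.1, -0.5, -1.4]
gripper_force: 69.9
t: 20.45
tool_pos: [0.4471, 0.1183, 0.0895]
tool_rot: [3.128, 0.295, 0.0]
wrist_force: [0.3, -0.0, -1.6]
width: 0.207
gripper_force: 69.9
shift [-0.1  0.2  1.5] turn [ 0.    -0.    -0.001] dist 2 t 20.45 tcp [447.1 118.3  89.5] yaw -79.2 w 0.207 q [-0.58  0.82  0.47  2.03 -0.79  0.48 -0.9 ]
((556.0584106445312, 137.0645751953125), (41.82319259643555, 203.4489288330078), 11.221183776855469)
```

```bash
python3 -c "
from workcell import robot
print(robot.close_job())"
```

```text
the job is handed in; nothing more can be done
None
```

The job is handed in, though the interface returned no verdict: the scraper hangs by its hole on the steel stand's peg, and the knife was carried over the rack and is held still, level and square over the middle of the cucumber, its edge about 17 mm above the top by my measurements.

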